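# Clamp a picture frame in the cam-locked gluing jig

## Robot

A 6-joint arm with a two-finger parallel gripper is mounted at the origin on the work surface. World frame = base frame: x ahead of the robot, y to its left, z up, the work surface at z = 0. Lengths are in m, angles in rad, forces in N, time in s.
With the tool pointing down it reaches from about 0.375 to 0.975 m from the base axis. Payload 3.8 kg.
Tool frame: the origin (TCP) lies on the centre line of the jaws, within the pads' length; the fingertips stand 14 mm ahead of it and the grasp point (between the pads) lies 5 mm behind it; z points along the fingers, y is the line along which they close (so a half turn about z gives the same grasp; the last joint's range is limited). The gripper opens to 85 mm and grips with 20 to 120 N. Pads are 22 mm wide; open, the fingers measure 114 mm over their backs; the gripper's body (76 mm by 85 mm) begins 54 mm behind the grasp point. The pads swing forward as they close: fully open they stand 13 mm farther back than shut.
Start: joints at [1.09, 0.264, 1.604, -0, 1.274, -0.037], TCP at [0.29, 0.61, 0.212] pointing down, gripper open.
Joint ranges: [-2.63, 2.63], [-0.94, 2.18], [0.31, 2.57], [-1.31, 4.45], [0, 2.66], [-2.55, 2.55]. Speed limits (rad/s): [2.57, 2.57, 3.14, 3.14, 3.14, 3.14].

## Interface

Orientations are given as a rotation vector (axis times angle).
In Python, from workcell import bot, eyes, spot_in gives the robot as it stands.
- The arm moves only by the tool carry_out, never from a script. Its argument "series" is text: rows parted by semicolons, each of 4 numbers parted by spaces: the shift along the world's x, y, z in m, then the turn about the world's z in degrees. In form: tx ty tz roll; .... A call has 1 to 20 rows; each row shifts and turns the commanded pose from where the row before left it; what a row does not reach is not made up. A row lasts 1/8 s, in which the tool goes at most 62.5 mm and 10.7 degrees, less where a joint would pass 70% of its speed; a pose out of reach is approached as far as the arm can. A call is refused whole if a number of a shift passes 0.0625 or a number of a turn 10.7, either way. A call with a gripper value outside its range is refused whole. "jaw" is the gripper command: -1 is shut, 1 is fully open, values between are in proportion, set as the call begins (left out, the last holds). The fingers move at their own pace and stop on an object; "grip_force" is the grip in N (left out, the last holds). Time passes only in rows, so rows that do not move let the fingers close. It gives the time, the measured TCP pose, the force, the opening and the grip force at its end, in the units of the state.
- bot.read_state(): the state, without advancing time (a new reading comes with each control period).
- eyes.read_camera(name): name is "scene" or "side" or "wrist"; returns (picture, depth): 480x640x3 uint8, blue, green, red; 480x640 float32, m along the optical axis (not along the pixel's ray), 0 where there is no reading.
- eyes.get_calibration(name): a dict with "K" (3x3 intrinsics, pixels), "position" and "rotation" of the camera in the world; the wrist camera has in their place "T_tool_cam" (4x4, takes a point from camera to tool coordinates, whose origin is the TCP and whose axes are the flange's). Camera axes: x right, y down, z forward; pixel columns grow to the right and rows downward; lengths in m; the calibration is good to about 2 mm. A picture is of the moment at which its call begins: read the wrist's pose just before it. get_calibration takes no time and is no camera call.
- bot.finish_job(): hands the job in; it is judged then, once.
Trained networks look in the newest picture that a camera, given by its name, has taken for a name from the list of things; names that differ only in an ending like _2 or _b are one class to them, and where a whole thing is asked for, a point or a joint stands for the part that bears it (a point fixed in the world has none). Each returns a list of dicts, best first, with "score" (0 to 1); they miss things now and then, are a little off and sometimes report something else, mostly with a low value. They report only what shows in the picture. A call takes as long as a camera call. They do not tell look-alikes from the thing itself.
- spot_in(camera, target): "rect" ([centre column, centre row, width, height] in pixels, round what is visible of it).
The state is a dict: "time": time; "q": joint angles; "joint_vel": joint speeds; "joint_torque": joint torques, N m; "tool_pos": TCP position; "tcp_rot": TCP orientation; "wrist_force": force on the tool from outside, world axes, zero at the start; "torque": the same for the moment, N m; "width": opening from 0.0 (shut) to 1.0 (fully open); "grip_force": force on a finger pad.
Only numpy, scipy, OpenCV 4.12 (cv2) and the standard library are available. Lean on these libraries where they do the work, as an engineer would, in place of code of your own. Each camera call takes 0.05 s, during which the arm holds its last target. There are 200 camera calls.

## Task

An empty picture frame lies loose on the gluing jig. Swing the cam lever out as far as it goes so that the cam frees the sliding jaw, then push the jaw forward by its upright handle until it has pressed the frame square and fully home against the fixed fence, and swing the lever back all the way to lock the jaw there. Push with the fingertips only: take hold of nothing, do not touch the frame itself, and leave the can, the mug and the glue bottle where they stand.

Things in the scene. Friction and masses are not known exactly. Their poses are not given: they have to be found in the camera images.
- jig: Frame-gluing jig fixed on the table: plywood board 400 mm long (its x) by 300 mm wide (y), 18 mm thick. Origin under the board's centre at table height; x points from the robot's side towards the fence, y left, z up. The fixed fence crosses the far end (260 mm wide, top 48 mm up, inner face at x = +165 mm). A jaw slides along x on the centre line (y = 0); its cam and lever are left of its runner.
- strap (a point): Top centre of the steel strap that crosses over the runner, 38 mm above the table: 22 mm (x) by 86 mm (y), in the jig's frame at x = -184, y = 0. The runner (jaw's tail bar, 40 mm wide) and its guide rails are lower, tops at 34 to 35 mm.
- cam_pivot (a point): Point on the vertical pivot axis of the cam lever at the lever's mid height, 60 mm above the table; in the jig's frame at x = -120, y = +37 mm. The bolt head on the pivot tops out at 74 mm.
- cam (a joint): Lever angle a, rad. 0: locked, lever points along the jig's -x and the cam's nose wedges the runner. Grows clockwise from above, out to the left: lever direction (-cos a, sin a). Stop at 1.75; nose clear from 0.45, cam's low side to the runner from 1.3. Stays where left. 2-5 N at the grip, up to 8 N in the last 0.45 rad before 0. Opening can drag the jaw back 10 mm. Starts 0-0.05.
- lever_grip (a point): Centre of the lever's round black grip sleeve, 90 mm out from the pivot axis: 20 mm thick, level, from 50 to 116 mm from the pivot, 50 to 70 mm above the table. Beneath it are only the rails and strap when locked, the bare board (or table) elsewhere.
- jaw (a joint): Travel of the sliding jaw along the jig's +x, m. 0 = drawn right back; starts between 0.018 and 0.038; 0.080 when the jaw holds the frame against the fence; stops at 0.100. Slides with about 3 N (5 N with the frame) when the cam is free, is held firmly (over 20 N) when locked. Stays where it is left.
- jaw_face (a point): Centre of the jaw's front face, 33 mm above the table. The jaw is a cross bar 160 mm wide (y), 28 mm thick behind this face, from 18 to 48 mm above the table. Axes as the jig's.
- handle_back (a point): Centre of the rear face of the jaw's upright push handle, 55 mm above the table: a wooden block 40 mm wide (y), 18 mm thick (x), from 35 to 75 mm above the table, standing on the runner 66 to 84 mm behind the jaw face. Push here towards the jig's +x.
- frame: Loose empty picture frame of dark wood with thin back panel, 130 mm (x) by 178 mm (y), 20 mm thick, about 0.3 kg, flat on the jig between jaw and fence, underside 18 mm above the table. Origin under its centre, axes as the jig's when square. Starts 8 to 22 mm short of the fence, up to 0.05 rad askew; home its origin is at x = +100 mm in the jig's frame.
- drink_can: Bystander: drink can, 66 mm across, 122 mm tall. Origin under its centre. Can, bottle and mug stand upright on the table beside the jig, their centres 90 to 120 mm off its long edges, one on the left and two on the right, in any order.
- glue_bottle: Bystander: wood-glue bottle with a pointed cap, 60 mm across, 159 mm tall. Origin under its centre.
- mug: Bystander: mug, 76 mm across and 95 mm tall, its handle sticking out 37 mm more on its own +y side. Origin under its centre.
Things that resemble listed ones, but are neither listed nor needed, are in the scene too. Of the things like the frame, leave any that is yellow; of the rest the smaller one is meant.

How it is judged:
By the outcome, as a careful person would: the job done as asked, in the order asked, and still so for the second after the job is handed in, with the robot touching nothing.
It also fails if it takes over 67 s, if anything falls off the work surface, if the arm or the gripper's body presses on something with over 40 N, if the wrist force passes 120 N, or if a joint passes its speed limit or range.

## Working session

There is one attempt and no reset: what is moved stays moved. The work goes in short steps, Python scripts to look and compute and a tool call to move; the robot and the scene stay as the last step left them, time stands still between calls to the robot, and variables do not carry over. Pictures are saved under pics/ and viewed, at most 10 in all, crops included, and the job is handed in when it is done.

Besides the shell and the picture viewer there is one more tool, called by a JSON object that holds its "method" and its "body", one argument or row to a line. carry_out: Moves the arm, as the interface text tells. Its arguments: {"type":"object","properties":{"series":{"type":"string"},"jaw":{"type":"number"},"grip_force":{"type":"number"}},"required":["series"]}

```bash
mkdir -p pics; ls; cat > h.py <<'E'
import numpy as np, cv2
from workcell import bot, eyes, spot_in
def cam(name):
    c=eyes.get_calibration(name); K=np.array(c["K"]); return K,np.array(c["position"]) if "position" in c else None,np.array(c["rotation"]) if "rotation" in c else None
def R_of(r):
    r=np.array(r,float)
    return r if r.shape==(3,3) else cv2.Rodrigues(r)[0]
def pix2w(name,u,v,d):
    K,p,R=cam(name); return p+R_of(R)@(np.linalg.inv(K)@np.array([u,v,1.])*d)
def onplane(name,u,v,z):
    K,p,R=cam(name); r=R_of(R)@(np.linalg.inv(K)@np.array([u,v,1.])); return p+r*(z-p[2])/r[2]
def w2pix(name,P):
    K,p,R=cam(name); c=R_of(R).T@(np.array(P)-p); q=K@c; return q[:2]/q[2]
def cloud(name,depth):
    K,p,R=cam(name); v,u=np.indices(depth.shape); r=np.stack([u,v,np.ones_like(u)],-1)@np.linalg.inv(K).T
    return p+(r*depth[...,None])@R_of(R).T
E
python3 - <<'E'
from h import *
for n in ["scene","side"]:
    im,d=eyes.read_camera(n); cv2.imwrite(f"pics/{n}0.png",im); np.savez(f"{n}0.npz",im=im,d=d)
    print(n,eyes.get_calibration(n))
    for t in ["jig","frame","jaw","cam","lever_grip","handle_back","drink_can","glue_bottle","mug"]:
        print(n,t,[(np.round(o["rect"]).astype(int).tolist(),round(o["score"],2)) for o in spot_in(n,t)])
s=bot.read_state(); print(s)
E
```

```text
pics
scene {'K': array([[490.02059187,   0.        , 314.25730276],
       [  0.        , 490.02059187, 245.52632623],
       [  0.        ,   0.        ,   1.        ]]), 'position': array([ 1.25302636, -0.2582788 ,  0.67744918]), 'rotation': array([-1.91187501, -1.30763895,  0.64986503])}
scene jig [([392, 310, 215, 197], 0.62)]
scene frame [([171, 237, 88, 62], 0.97), ([394, 331, 118, 76], 0.76), ([378, 183, 116, 68], 0.66)]
scene jaw [([371, 265, 91, 72], 0.6)]
scene cam [([370, 234, 22, 51], 0.75)]
scene lever_grip [([372, 236, 22, 51], 0.81)]
scene handle_back [([370, 265, 82, 71], 0.74)]
scene drink_can [([394, 329, 114, 72], 0.73), ([505, 272, 50, 70], 0.62)]
scene glue_bottle [([229, 248, 33, 68], 0.81), ([393, 330, 122, 78], 0.26)]
scene mug [([241, 313, 57, 69], 0.77)]
side {'K': array([[571.61445391,   0.        , 323.38476821],
       [  0.        , 571.61445391, 241.29047839],
       [  0.        ,   0.        ,   1.        ]]), 'position': array([ 0.44453517, -0.914966  ,  0.70408313]), 'rotation': array([-2.16071255,  0.09746251, -0.0200568 ])}
side jig [([396, 250, 2
[... 459 characters left out ...]
mug [([406, 313, 49, 70], 0.8)]
{'time': 1.0, 'q': array([ 1.09007336e+00,  2.63863817e-01,  1.60399415e+00, -9.28430845e-06,
        1.27372682e+00, -3.69004790e-02]), 'joint_vel': array([ 0.00085219,  0.00240983, -0.00039177, -0.00066581, -0.00072794,
       -0.00032132]), 'joint_torque': array([-1.61479667e-03, -5.15070283e+01, -3.67743266e+01, -1.77323936e-04,
        6.21973722e-04, -6.34468648e-06]), 'tool_pos': array([0.2898414 , 0.60959207, 0.21200729]), 'tcp_rot': array([6.91440451e-01, 3.06454694e+00, 8.37866283e-06]), 'wrist_force': array([ 0.47791987, -0.08962087,  0.04593775]), 'torque': array([0.02249805, 0.00152709, 0.00350415]), 'grip_force': 0.0, 'width': 0.9946786414434831}
```

View pics/scene0.png

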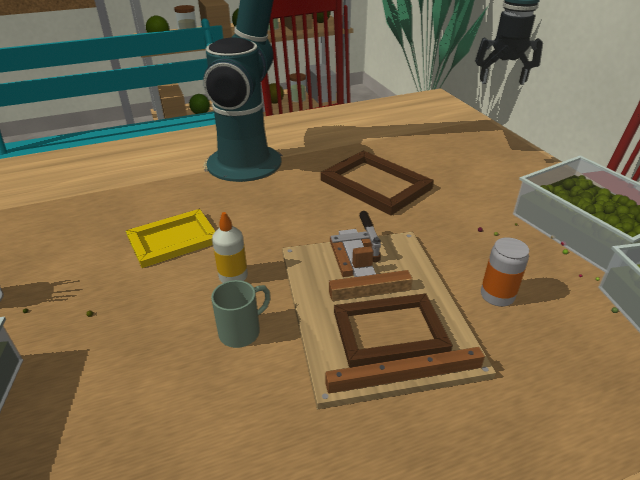

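View pics/side0.png

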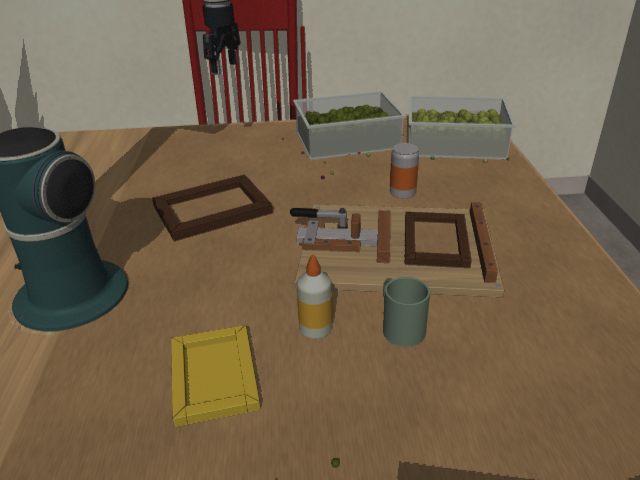

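The jig frame is at scene (394,330) and side (437,240). The look-alikes are a larger dark frame at scene (378,183) and a yellow one at (171,237), and I'll leave both alone. The frame on the jig is the smaller dark one. The lever sits locked at scene (370,234). Next I'll fit the jig pose from the depth data.

```bash
cat > fit.py <<'E'
from h import *
P=[];I=[]
for n in ["scene","side"]:
    f=np.load(n+"0.npz"); c=cloud(n,f["d"]); ok=f["d"]>0
    P.append(c[ok]); I.append(np.full(ok.sum(),n=="side"))
    t=c[ok]; m=(abs(t[:,2])<.01)&(t[:,0]>.3)&(t[:,0]<1)&(abs(t[:,1])<.4); print(n,"table z med",np.median(t[m][:,2]),t[m][:,2].std())
P=np.vstack(P);I=np.hstack(I)
def rect(m):
    a=P[m][:,:2]; (c,s,ang)=cv2.minAreaRect((a*1000).astype(np.float32)); return np.round(c,1),np.round(s,1),round(ang,2),m.sum()
# rough jig centre
print(onplane("scene",392,310,.018),onplane("side",396,250,.018))
c0=onplane("side",400,248,.018)[:2]
near=np.linalg.norm(P[:,:2]-c0,axis=1)<.27
for s in (0,1):
    m=near&(I==s)&(P[:,2]>.012)&(P[:,2]<.024); print("board",s,rect(m))
    m=near&(I==s)&(P[:,2]>.044)&(P[:,2]<.052); print("fence/jaw",s,rect(m))
np.savez("P.npz",P=P,I=I)
E
python3 fit.py
```

```text
scene table z med 0.0006679990784143608 0.001463167845067084
side table z med 0.0008243889148229488 0.001681388473854614
[0.6969326 0.1047309 0.018    ] [0.65681912 0.05365877 0.018     ]
board 0 (array([658.9,  59.9]), array([535.2, 402.2]), 80.03, np.int64(13888))
fence/jaw 0 (array([694.9,  53.7]), array([535.5, 319.9]), 75.12, np.int64(3332))
board 1 (array([653.5,  61.1]), array([537. , 413.1]), 79.54, np.int64(8339))
fence/jaw 1 (array([676.4,  59.5]), array([443.5, 398.8]), 38.64, np.int64(1629))
```

```bash
cat > top.py <<'E'
from h import *
# rectified height/colour grid at 1 mm, x .40..1.0 rows, y -.2...3
f=np.load("P.npz");P=f["P"];I=f["I"]
for s in (0,1):
    m=(I==s)&(P[:,0]>.4)&(P[:,0]<.95)&(abs(P[:,1]-.05)<.3)
    p=P[m]; g=np.zeros((276,301),np.uint8); sel=(p[:,2]>.011)&(p[:,2]<.026)
    ij=np.round(np.c_[(p[:,0]-.4)/.002,(p[:,1]+.25)/.002]).astype(int)
    g[tuple(ij[sel].T)]=255
    g=cv2.morphologyEx(g,cv2.MORPH_CLOSE,np.ones((5,5)));g=cv2.morphologyEx(g,cv2.MORPH_OPEN,np.ones((4,4)))
    n,l,st,ce=cv2.connectedComponentsWithStats(g); k=1+st[1:,4].argmax()
    v=np.argwhere(l==k)
    (c,sz,a)=cv2.minAreaRect((v*2.).astype(np.float32)); print(s,np.array(c)+[400,-250],np.round(sz,1),round(a,2))
# rectified colour at board plane z=.018 from both cameras
for n in ["scene","side"]:
    im=np.load(n+"0.npz")["im"]
    pts=np.float32([[.4,-.15,.018],[.9,-.15,.018],[.9,.3,.018],[.4,.3,.018]])
    src=np.float32([w2pix(n,q) for q in pts])
    # image: col = (0.3-y), row=(0.9-x)  (1 px = 1 mm)
    dst=np.float32([[(.3-q[1])*1000,(.9-q[0])*1000] for q in pts])
    cv2.imwrite(f"pics/top_{n}.png",cv2.warpPerspective(im,cv2.getPerspectiveTransform(src,dst),(450,500)))
a=[cv2.imread(f"pics/top_{n}.png") for n in ("scene","side")]
cv2.imwrite("pics/top.png",cv2.resize(np.hstack(a),None,fx=.88,fy=.88,interpolation=cv2.INTER_AREA))
E
python3 top.py
```

```text
0 [665.23132324  85.61837769] [301.6 402.5] 79.8
1 [665.80725098  84.12823486] [306.5 400.6] 79.8
```

View pics/top.png

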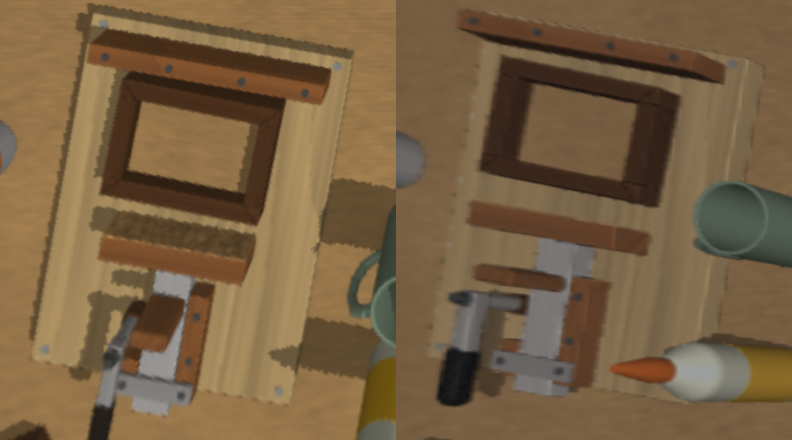

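The top view agrees with the 400 x 300 mm board: its centre is at about (0.6655, 0.085) and its yaw is -10.2°. Now I'll check the jig-frame features against their given positions.

```bash
cat >> h.py <<'E'
C=np.array([.6655,.0849]); TH=np.radians(-10.2)
def toJ(p): 
    p=np.asarray(p,float)-C; return np.stack([p[...,0]*np.cos(TH)+p[...,1]*np.sin(TH),-p[...,0]*np.sin(TH)+p[...,1]*np.cos(TH)],-1)
def toW(j):
    j=np.asarray(j,float); return C+np.stack([j[...,0]*np.cos(TH)-j[...,1]*np.sin(TH),j[...,0]*np.sin(TH)+j[...,1]*np.cos(TH)],-1)
def box(J,z,x0,x1,y0,y1,z0,z1,lab):
    m=(J[:,0]>x0)&(J[:,0]<x1)&(J[:,1]>y0)&(J[:,1]<y1)&(z>z0)&(z<z1); a=J[m]*1000
    if len(a)<3: print(lab,len(a)); return
    c,s,g=cv2.minAreaRect(a.astype(np.float32))
    print(lab,len(a),"x",np.percentile(a[:,0],[2,50,98]).round(1),"y",np.percentile(a[:,1],[2,50,98]).round(1),"rect",np.round(c,1),np.round(s,1),round(g,1),"z",np.percentile(z[m],[2,98]).round(4))
E
cat > feat.py <<'E'
from h import *
import sys
def feats(P,tag):
    J=toJ(P[:,:2]);z=P[:,2]
    box(J,z,.14,.21,-.16,.16,.044,.054,tag+" fence top")
    box(J,z,-.10,.05,-.1,.1,.044,.053,tag+" jaw top")
    box(J,z,-.14,-.03,-.025,.025,.070,.080,tag+" handle top")
    box(J,z,-.14,-.10,.02,.055,.071,.08,tag+" bolt top")
    box(J,z,-.26,-.165,0,.08,.058,.075,tag+" grip")
    box(J,z,0,.16,-.12,.12,.0335,.043,tag+" frame top")
    box(J,z,-.2,-.165,-.05,.05,.0365,.043,tag+" strap")
if __name__=="__main__":
    f=np.load("P.npz")
    for s in (0,1): feats(f["P"][f["I"]==s],"scene side".split()[s])
    for n,xy in [("can",onplane("side",404,190,0)),("bottle",onplane("side",314,325,0)),("mug",onplane("side",406,335,0))]: print(n,xy,toJ(xy[:2]))
    print("grip W",toW([-.21,.037]),"start W",toW([-.21,-.005]))
E
python3 feat.py
```

```text
scene fence top 1973 x [163.1 175.  184.6] y [-127.1   -7.   121.8] rect [173.6  -1.8] [ 25.4 259.5] 0.1 z [0.0447 0.0503]
scene jaw top 997 x [-84.5 -29.5 -16.1] y [-79.   -2.8  74.5] rect [-56.4  -1.4] [159.8  84.5] 89.3 z [0.0443 0.0511]
scene handle top 141 x [-99.5 -88.1 -80.7] y [-20.9  -2.   16.8] rect [-89.8  -2. ] [21.  39.5] 0.5 z [0.0705 0.0774]
scene bolt top 21 x [-127.2 -122.1 -115.9] y [30.4 35.3 41. ] rect [-121.4   35.2] [ 9.3 12.1] 54.3 z [0.071  0.0754]
scene grip 178 x [-230.8 -195.6 -166.5] y [27.2 34.2 45.4] rect [-199.5   37. ] [20.5 68.7] 88.2 z [0.0591 0.072 ]
scene frame top 2898 x [ 15.1  94.9 143.8] y [-84.2   1.   90.4] rect [78.4  3.9] [179.3 133.3] 88.4 z [0.0342 0.0402]
scene strap 215 x [-197.6 -185.2 -173.6] y [-43.2  -5.3  35.2] rect [-185.5   -4. ] [81.5 31.5] 84.6 z [0.0366 0.0401]
side fence top 780 x [164.  174.2 185.4] y [-131.8  -22.5  120.5] rect [175.1  -4.4] [262.7  23.1] 89.9 z [0.0449 0.0507]
side jaw top 587 x [-91.7 -30.1 -16.7] y [-82.  -17.   72.8] rect [-56.9  -3.1] [162.6  82.5] 89.4 z [0.0447 0.0511]
side handle top 91 x [-98.6 -90.  -82. ] y [-23.4  -7.9  14.7] rect [-93.3   4. ] [28.5 57. ] 24.1 z [0.0704 0.0773]
side bolt top 15 x [-124.6 -120.2 -116.2] y [26.7 34.3 42.2] rect [-120.9   34.4] [ 8.6 16.6] 4.1 z [0.0714 0.076 ]
side grip 237 x [-233.2 -200.9 -166.7] y [24.9 31.  41.7] rect [-200.4   34.6] [21.8 69.4] 88.0 z [0.0584 0.0717]
side frame top 1535 x [ 15.6  80.6 143.4] y [-86.7 -17.1  89.7] rect [80.2  2.5] [185.1 130.4] 89.0 z [0.0342 0.0406]
side strap 198 x [-195.4 -184.5 -173.8] y [-43.4  -4.7  38.7] rect [-185.6   -3.9] [27.6 89.7] 1.3 z [0.0366 0.0412]
can [0.73085537 0.33885773 0.        ] [0.01935043 0.26151752]
bottle [ 0.47181189 -0.13932558  0.        ] [-0.15092006 -0.25498104]
mug [ 0.63196023 -0.18202531  0.        ] [ 0.01425871 -0.2686461 ]
grip W [0.46537106 0.15850303] start W [0.4579335  0.11716682]
```

```bash
sed -i 's/C=np.array(\[.6655,.0849\])/C=np.array([.6646,.0825])/' h.py; python3 - <<'E'
from h import *
im=np.load("scene0.npz")["im"]; cv2.imwrite("pics/crop.png",cv2.resize(im[200:400,280:500],None,fx=2.7,fy=2.7,interpolation=cv2.INTER_CUBIC))
print(toW([-.212,-.008]))
E
```

```text
[0.45453385 0.1121684 ]
```

View pics/crop.png

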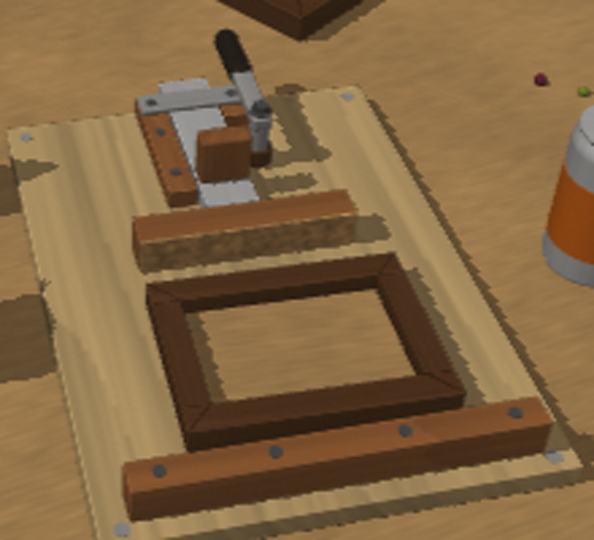

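{"method": "carry_out", "body": {
  "series": "0.0165 -0.0498 0 1.5; 0.0165 -0.0498 0 1.5; 0.0165 -0.0498 0 1.5; 0.0165 -0.0498 0 1.5; 0.0165 -0.0498 0 1.5; 0.0165 -0.0498 0 1.5; 0.0165 -0.0498 0 1.5; 0.0165 -0.0498 0 1.5; 0.0165 -0.0498 0 1.6; 0.0165 -0.0498 0 1.6; 0 0 0 0; 0 0 0 0",
  "jaw": -1,
  "grip_force": 60
}}

```text
time: 2.5
tool_pos: [0.4547, 0.1118, 0.2121]
tcp_rot: [-0.282, -3.129, -0.001]
wrist_force: [0.1, -0.3, 0.3]
width: -0.0
grip_force: 0.0
```

The crop confirms the choice: the dark frame lies slightly askew between the jaw and the fence, and the lever is at crop (240,70), pointing back. Now I'll descend beside the lever.

{"method": "carry_out", "body": {
  "series": "0 0 -0.034 0; 0 0 -0.034 0; 0 0 -0.034 0; 0 0 -0.034 0; 0 0 0 0; 0 0 0 0"
}}

```text
time: 3.25
tool_pos: [0.4554, 0.1127, 0.0771]
tcp_rot: [0.278, 3.128, 0.001]
wrist_force: [-0.3, 0.1, 1.2]
width: -0.004
grip_force: 0.0
```

```bash
python3 - <<'E'
from h import *
for n in ["scene","side"]:
    im,d=eyes.read_camera(n); P=cloud(n,d)[d>0]; J=toJ(P[:,:2]); z=P[:,2]
    np.savez(n+"1.npz",im=im,d=d)
    m=(abs(J[:,0]+.212)<.02)&(abs(J[:,1]+.008)<.0275)&(z>.04)&(z<.11)
    print(n,m.sum(),np.percentile(z[m],[0,1,5]) if m.any() else "")
    for z0 in (.05,.06,.065,.07,.075,.085): box(J,z,-.235,-.19,-.035,.024,z0,z0+.005,f"{z0}")
    if n=="side": cv2.imwrite("pics/side1.png",cv2.resize(im[130:290,220:430],None,fx=3,fy=3,interpolation=cv2.INTER_CUBIC))
E
```

```text
scene 47 [0.040243   0.06580572 0.09753852]
0.05 0
0.06 0
0.065 0
0.07 0
0.075 0
0.085 0
side 45 [0.09710888 0.0972805  0.09757103]
0.05 0
0.06 0
0.065 0
0.07 0
0.075 0
0.085 0
```

View pics/side1.png

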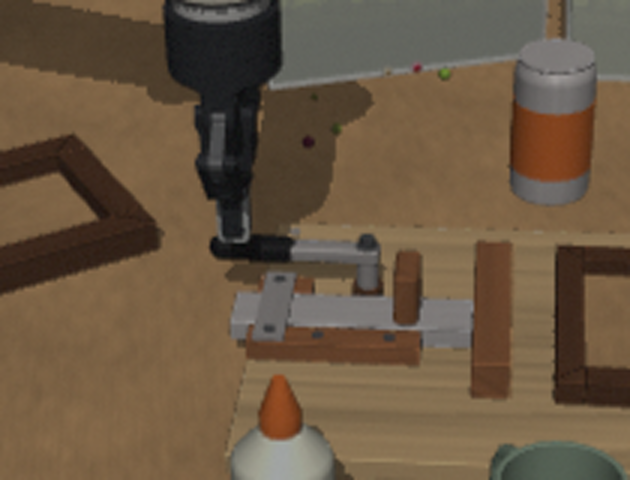

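```bash
python3 - <<'E'
from h import *
for z in (.035,.05,.063,.077): print(z,[(w2pix("side",[.4554,.1127,z])-[220,130])*3, w2pix("scene",[.4554,.1127,z])])
im=np.load("scene1.npz")["im"]; cv2.imwrite("pics/scene1.png",cv2.resize(im[150:300,300:460],None,fx=4,fy=4,interpolation=cv2.INTER_CUBIC))
E
```

```text
0.035 [array([234.84841325, 311.37698694]), array([344.07161487, 230.87367442])]
0.05 [array([233.84504042, 293.68546215]), array([344.26538716, 225.36584507])]
0.063 [array([232.96421557, 278.15471005]), array([344.43602323, 220.51564511])]
0.077 [array([232.0037402 , 261.21955561]), array([344.62265725, 215.21071547])]
```

View pics/scene1.png

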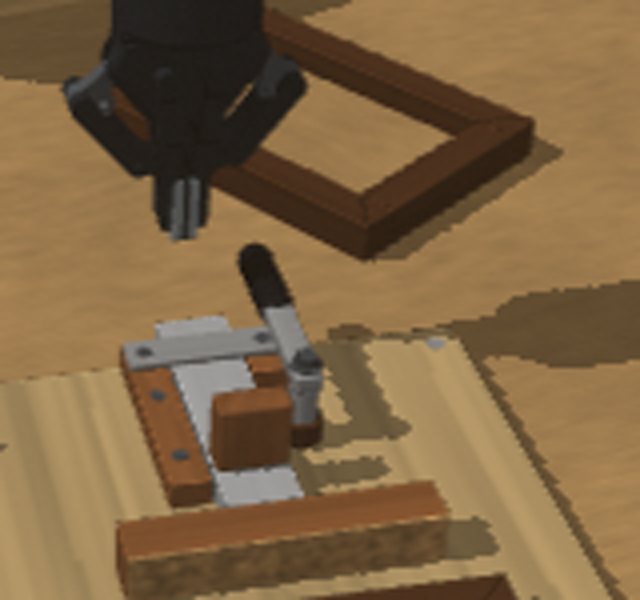

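```bash
python3 - <<'E'
from h import *
def ray(n,u,v):
    K,p,R=cam(n); r=R_of(R)@(np.linalg.inv(K)@[u,v,1.]); return p,r/np.linalg.norm(r)
p1,r1=ray("scene",345.7,209.5);p2,r2=ray("side",297.7,210)
t=np.linalg.lstsq(np.c_[r1,-r2],p2-p1,rcond=None)[0]; print("tip",p1+t[0]*r1,p2+t[1]*r2)
s=bot.read_state(); print(s["time"],s["tool_pos"],s["q"],s["wrist_force"],s["width"])
for n in("scene","side"):
    d=np.load(n+"1.npz")["d"]; P=cloud(n,d); m=(d>0)&(P[...,2]>.08)&(np.linalg.norm(P[...,:2]-[.455,.113],axis=-1)<.06)
    v,u=np.nonzero(m); print(n,m.sum(),P[m][:,2].min()); k=np.argsort(-v)[:6]; print([(u[i],v[i],P[v[i],u[i]].round(3).tolist()) for i in k])
E
```

```text
tip [0.45727567 0.11389446 0.09268733] [0.45701341 0.11423995 0.09326412]
3.35 [0.45643143 0.11247938 0.07793975] [ 1.88570777e-01  5.06179619e-04  2.16602301e+00  8.25960164e-05
  9.71557693e-01 -1.20466255e+00] [-0.07294271  0.77298001  0.04339599] 0.0029698082052490933
scene 8226 0.09581413527628313
[(np.int64(348), np.int64(209), [0.462, 0.117, 0.096]), (np.int64(344), np.int64(209), [0.465, 0.106, 0.101]), (np.int64(345), np.int64(209), [0.466, 0.108, 0.101]), (np.int64(347), np.int64(209), [0.465, 0.113, 0.099]), (np.int64(346), np.int64(209), [0.467, 0.11, 0.101]), (np.int64(343), np.int64(209), [0.464, 0.104, 0.1])]
side 5219 0.0971088800587181
[(np.int64(302), np.int64(210), [0.466, 0.104, 0.099]), (np.int64(301), np.int64(210), [0.464, 0.101, 0.1]), (np.int64(300), np.int64(210), [0.462, 0.105, 0.099]), (np.int64(297), np.int64(210), [0.455, 0.108, 0.097]), (np.int64(298), np.int64(210), [0.458, 0.107, 0.097]), (np.int64(295), np.int64(210), [0.451, 0.106, 0.099])]
```

```bash
python3 - <<'E'
from h import *
for n in("scene","side"):
    d=np.load(n+"0.npz")["d"]; P=cloud(n,d); m=(d>0)&(P[...,2]>.1)&(P[...,2]<.5)&(np.linalg.norm(P[...,:2]-[.29,.61],axis=-1)<.09)
    q=P[m]; print(n,m.sum(),np.sort(q[:,2])[:8].round(3)); 
    for z in np.arange(.2,.34,.02):
        a=q[(q[:,2]>=z)&(q[:,2]<z+.02)]; print(round(z,2),len(a),(a.min(0).round(3),a.max(0).round(3)) if len(a) else "")
K=eyes.get_calibration("wrist"); print(K)
im,d=eyes.read_camera("wrist"); cv2.imwrite("pics/wrist1.png",im)
E
```

```text
scene 2976 [0.243 0.244 0.244 0.245 0.246 0.246 0.246 0.246]
0.2 0 
0.22 0 
0.24 83 (array([0.259, 0.556, 0.243]), array([0.321, 0.657, 0.26 ]))
0.26 131 (array([0.261, 0.553, 0.26 ]), array([0.323, 0.66 , 0.28 ]))
0.28 237 (array([0.248, 0.535, 0.28 ]), array([0.332, 0.673, 0.3  ]))
0.3 415 (array([0.244, 0.538, 0.3  ]), array([0.333, 0.672, 0.32 ]))
0.32 477 (array([0.243, 0.537, 0.32 ]), array([0.331, 0.668, 0.34 ]))
0.34 357 (array([0.25 , 0.541, 0.34 ]), array([0.33 , 0.669, 0.36 ]))
side 1975 [0.245 0.245 0.245 0.245 0.245 0.245 0.246 0.246]
0.2 0 
0.22 0 
0.24 91 (array([0.261, 0.55 , 0.245]), array([0.323, 0.658, 0.26 ]))
0.26 135 (array([0.261, 0.55 , 0.26 ]), array([0.323, 0.654, 0.28 ]))
0.28 171 (array([0.249, 0.535, 0.28 ]), array([0.334, 0.673, 0.3  ]))
0.3 274 (array([0.25 , 0.534, 0.3  ]), array([0.333, 0.672, 0.32 ]))
0.32 301 (array([0.251, 0.536, 0.32 ]), array([0.333, 0.668, 0.34 ]))
0.34 217 (array([0.253, 0.54 , 0.34 ]), array([0.332, 0.67 , 0.36 ]))
{'K': array([[375.95484173,   0.        , 324.42993276],
       [  0.        , 375.95484173, 239.82322699],
       [  0.        ,   0.        ,   1.        ]]), 'T_tool_cam': array([[ 7.75243176e-04, -9.53772102e-01, -3.00529827e-01,
         7.79048416e-02],
       [ 9.99999697e-01,  7.59222302e-04,  1.70092571e-04,
        -5.60922344e-04],
       [ 6.59393979e-05, -3.00529868e-01,  9.53772402e-01,
        -1.62240668e-01],
       [ 0.00000000e+00,  0.00000000e+00,  0.00000000e+00,
         1.00000000e+00]])}
```

View pics/wrist1.png

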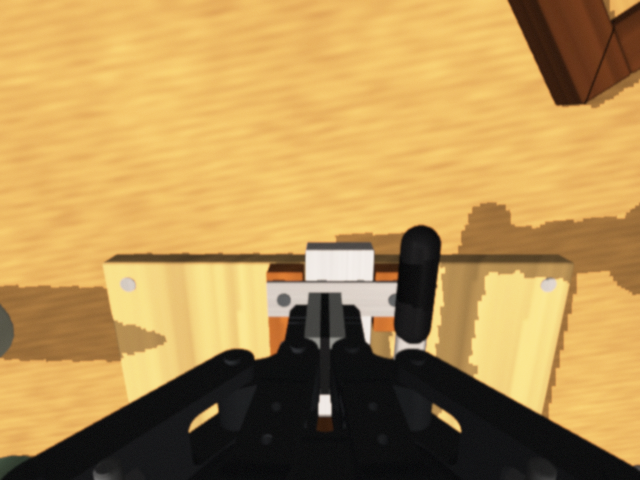

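The pictures show the closed fingertips about 16 mm above the reported TCP, not 14 mm below it. Both cameras agree on this, open and shut, so I'll treat the reported z as about 30 mm too low and test that with a careful descent while watching the force.

{"method": "carry_out", "body": {
  "series": "0 0 -0.015 0; 0 0 -0.010 0; 0 0 -0.005 0; 0 0 -0.003 0; 0 0 0 0"
}}

```text
time: 4.03
tool_pos: [0.4547, 0.1115, 0.0427]
tcp_rot: [-0.28, -3.129, 0.0]
wrist_force: [-0.5, -0.7, 0.6]
width: 0.003
grip_force: 0.0
```

```bash
cat > arc.py <<'E'
from h import *
PIV=np.array([-.120,.037])
def fc(a,side,r=.09,gap=0.):
    n=np.array([np.sin(a),np.cos(a)]); h=.011*abs(n[0])+.0145*abs(n[1])
    return PIV+r*np.array([-np.cos(a),np.sin(a)])-side*(.010+h+gap)*n
def rows(p0,pts,q=1e-3):
    c=np.array(p0,float); out=[]
    for p in pts:
        d=np.round((toW(p)-c)/q)*q; c=c+d; out.append(f"{d[0]:.3f} {d[1]:.3f} 0 0")
    print("; ".join(out)); print("end",c)
E
python3 - <<'E'
from arc import *
s=bot.read_state(); p=s["tool_pos"]; print(p,toJ(p[:2]),fc(0,1))
A=np.linspace(0.0,1.80,19)
rows([.4547,.1117],[fc(a,1) for a in A])
E
```

```text
[0.45466261 0.11151771 0.04269342] [-0.21175805 -0.0086176 ] [-0.21    0.0125]
0.005 0.020 0 0; -0.000 0.009 0 0; -0.000 0.008 0 0; 0.001 0.009 0 0; 0.002 0.008 0 0; 0.003 0.009 0 0; 0.003 0.009 0 0; 0.005 0.008 0 0; 0.006 0.007 0 0; 0.006 0.008 0 0; 0.008 0.006 0 0; 0.008 0.006 0 0; 0.009 0.005 0 0; 0.010 0.004 0 0; 0.010 0.003 0 0; 0.010 0.001 0 0; 0.010 0.001 0 0; 0.008 0.000 0 0; 0.008 -0.000 0 0
end [0.5667 0.2327]
```

{"method": "carry_out", "body": {
  "series": "0 0 -0.005 0; 0 0 -0.004 0; 0 0 0 0"
}}

```text
time: 4.4
tool_pos: [0.4544, 0.1115, 0.0335]
tcp_rot: [-0.28, -3.128, 0.0]
wrist_force: [0.4, -0.7, 0.7]
width: 0.001
grip_force: 0.0
```

{"method": "carry_out", "body": {
  "series": "0.003 0.010 0 0; 0.002 0.010 0 0; 0 0.009 0 0; 0 0.008 0 0; 0.001 0.009 0 0; 0.002 0.008 0 0; 0.003 0.009 0 0"
}}

```text
time: 5.28
tool_pos: [0.4655, 0.1745, 0.0339]
tcp_rot: [-0.279, -3.128, 0.002]
wrist_force: [-0.6, -5.1, 1.2]
width: 0.001
grip_force: 2.1
```

Reaction force is -5 N in y, so the fingertips are pushing the lever. I'll continue the arc.

{"method": "carry_out", "body": {
  "series": "0.003 0.009 0 0; 0.005 0.008 0 0; 0.006 0.007 0 0; 0.006 0.008 0 0; 0.008 0.006 0 0; 0.008 0.006 0 0; 0.009 0.005 0 0; 0.010 0.004 0 0; 0.010 0.003 0 0; 0.010 0.001 0 0"
}}

```text
time: 6.52
tool_pos: [0.5412, 0.232, 0.0337]
tcp_rot: [-0.28, -3.128, -0.0]
wrist_force: [-3.9, -1.4, -1.1]
width: 0.002
grip_force: 2.0
```

{"method": "carry_out", "body": {
  "series": "0.010 0.001 0 0; 0.008 0 0 0; 0.006 -0.001 0 0; 0.004 -0.001 0 0; 0 0 0 0"
}}

```text
time: 7.15
tool_pos: [0.563, 0.2322, 0.0339]
tcp_rot: [-0.281, -3.117, -0.001]
wrist_force: [-21.5, 4.3, 12.0]
width: 0.002
grip_force: 10.7
```

{"method": "carry_out", "body": {
  "series": "-0.015 0.003 0 0; -0.004 0 0 0; 0 0 0.03 0; 0 0 0.03 0; 0 0 0 0"
}}

```text
time: 7.78
tool_pos: [0.5541, 0.2348, 0.0981]
tcp_rot: [0.28, 3.12, 0.006]
wrist_force: [1.1, 0.2, -0.0]
width: 0.002
grip_force: 0.0
```

```bash
python3 - <<'E'
from feat import *
for n in("scene","side"):
    im,d=eyes.read_camera(n); P=cloud(n,d)[d>0]; J=toJ(P[:,:2]);z=P[:,2]
    feats(P,n); box(J,z,-.13,-.07,.08,.16,.045,.073,n+" lever open")
    if n=="scene": cv2.imwrite("pics/scene2.png",cv2.resize(im[130:380,280:540],None,fx=2.3,fy=2.3))
s=bot.read_state(); print(s["tool_pos"],s["time"],toW([-.142,-.002])-s["tool_pos"][:2])
E
```

```text
scene fence top 1960 x [163.4 175.5 185.1] y [-124.4   -3.8  124.2] rect [173.7   1. ] [260.2  25.2] 89.8 z [0.0449 0.0503]
scene jaw top 984 x [-90.8 -35.5 -22.2] y [-76.   -2.1  76.9] rect [-58.9   1.1] [159.7  76.7] 89.4 z [0.0444 0.0512]
scene handle top 138 x [-105.6  -94.2  -87.6] y [-18.5  -0.2  18.9] rect [-97.1   0.2] [39.2 19.6] 89.2 z [0.0705 0.0778]
scene bolt top 20 x [-128.  -121.9 -115.7] y [33.1 38.4 43.3] rect [-122.4   38.5] [ 9.6 14. ] 29.8 z [0.0716 0.0748]
scene grip 0
scene frame top 2894 x [ 15.6  95.4 144.3] y [-81.6   3.7  93.2] rect [78.9  6.4] [178.7 133.8] 88.7 z [0.034  0.0403]
scene strap 230 x [-197.3 -185.5 -173.1] y [-40.3   0.4  42. ] rect [-184.6    0.3] [85.7 32.9] 84.7 z [0.0366 0.0403]
scene lever open 331 x [-119.1 -102.9  -93.6] y [ 80.7 114.4 146.3] rect [-106.5  114.6] [72.7 21.7] 80.7 z [0.055  0.0711]
side fence top 784 x [164.4 174.8 185.8] y [-128.3  -19.4  122.7] rect [1.754e+02 1.000e-01] [264.9  23.5] 89.9 z [0.0446 0.0507]
side jaw top 575 x [-93.4 -36.2 -22.4] y [-77.9 -14.5  74.3] rect [-61.3  -1.2] [ 77.4 165.1] 0.4 z [0.0453 0.0517]
side handle top 92 x [-104.3  -95.7  -87.5] y [-19.1  -4.7  17. ] rect [-96.6  -1.4] [16.8 37.3] 3.0 z [0.0704 0.0773]
side bolt top 17 x [-124.9 -120.4 -115.8] y [29.5 35.9 42.6] rect [-120.3   35.9] [ 8.6 13.8] 4.3 z [0.0718 0.0757]
side grip 0
side frame top 1526 x [ 16.2  83.  144.1] y [-84.1 -13.8  92.6] rect [80.6  4.9] [186.1 130.3] 89.0 z [0.0341 0.0407]
side strap 201 x [-195.5 -184.2 -171.2] y [-42.3  -1.9  41. ] rect [-183.4   -0.2] [32.5 88.1] 4.5 z [0.0365 0.0404]
side lever open 141 x [-117.5 -104.1  -93.2] y [ 82.5 109.6 143.8] rect [-105.1  114.9] [68.7 19.4] 79.1 z [0.0572 0.071 ]
[0.55101753 0.23366076 0.09451431] 7.875 [-0.02652748 -0.12798311]
```

View pics/scene2.png

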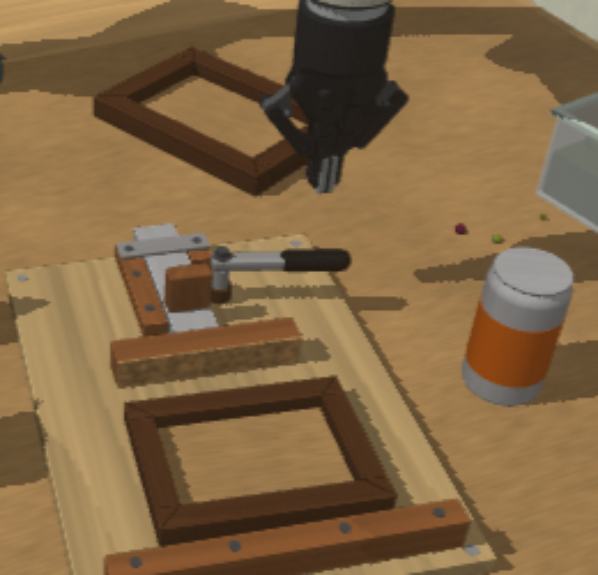

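The picture shows the lever fully out (grip at crop (315,260), measured a≈1.745). The jaw is dragged back to about 23 mm of travel and the frame is untouched. Next I'll go behind the handle.

{"method": "carry_out", "body": {
  "series": "-0.009 -0.043 0 0; -0.009 -0.043 0 0; -0.009 -0.042 0 0; 0 0 -0.025 0; 0 0 -0.025 0; 0 0 -0.010 0; 0 0 0 0"
}}

```text
time: 8.75
tool_pos: [0.5216, 0.1054, 0.0325]
tcp_rot: [-0.28, -3.126, 0.001]
wrist_force: [0.3, 0.5, -0.5]
width: 0.005
grip_force: 0.0
```

{"method": "carry_out", "body": {
  "series": "0.008 -0.0014 0 0; 0.008 -0.0014 0 0; 0.008 -0.0014 0 0; 0.008 -0.0014 0 0; 0.008 -0.0014 0 0; 0.008 -0.0014 0 0; 0.008 -0.0014 0 0; 0.008 -0.0015 0 0; 0 0 0 0"
}}

```text
time: 9.88
tool_pos: [0.5881, 0.0941, 0.034]
tcp_rot: [0.28, 3.127, -0.0]
wrist_force: [0.3, 0.1, -0.1]
width: -0.001
grip_force: 0.0
```

{"method": "carry_out", "body": {
  "series": "0.003 -0.0005 0 0; 0.003 -0.0005 0 0; 0.003 -0.0005 0 0; 0.003 -0.0006 0 0; 0 0 0 0"
}}

```text
time: 10.5
tool_pos: [0.5984, 0.0922, 0.0338]
tcp_rot: [-0.28, -3.128, 0.0]
wrist_force: [-4.4, 0.5, 1.5]
width: -0.003
grip_force: 2.0
```

{"method": "carry_out", "body": {
  "series": "0.002 -0.0004 0 0; 0.002 -0.0003 0 0; 0.002 -0.0004 0 0; 0.002 -0.0003 0 0; 0 0 0 0"
}}

```text
time: 11.12
tool_pos: [0.6029, 0.0913, 0.0338]
tcp_rot: [-0.28, -3.121, 0.0]
wrist_force: [-15.7, 2.5, 11.4]
width: 0.002
grip_force: 7.5
```

{"method": "carry_out", "body": {
  "series": "0.002 -0.0004 0 0; 0 0 0 0; 0 0 0 0"
}}

```text
time: 11.5
tool_pos: [0.6028, 0.0913, 0.0334]
tcp_rot: [-0.279, -3.117, 0.001]
wrist_force: [-19.5, 3.9, 12.8]
width: -0.002
grip_force: 9.9
```

```bash
python3 - <<'E'
from feat import *
for n in("scene","side"):
    im,d=eyes.read_camera(n); P=cloud(n,d)[d>0]; J=toJ(P[:,:2]);z=P[:,2]
    box(J,z,.14,.21,-.16,.16,.044,.054,n+" fence")
    box(J,z,-.02,.05,-.1,.1,.044,.053,n+" jaw top"); box(J,z,.037,.164,-.12,.12,.0335,.043,n+" frame top")
    box(J,z,-.13,-.07,.08,.16,.045,.073,n+" lever open")
    if n=="scene": cv2.imwrite("pics/scene3.png",cv2.resize(im[200:400,280:520],None,fx=3,fy=3))
s=bot.read_state(); print(s["tool_pos"],s["time"],toJ(s["tool_pos"][:2]))
E
```

```text
scene fence 1973 x [163.2 175.5 185.2] y [-124.3   -4.3  124.3] rect [174.2   0.8] [ 24.5 259.5] 0.0 z [0.0446 0.0502]
scene jaw top 1030 x [ 5.8 21.3 33.7] y [-76.4  -1.1  76.7] rect [19.2  1.3] [160.6  31.6] 89.8 z [0.0447 0.0505]
scene frame top 2356 x [ 38.4  96.8 154.8] y [-80.7   4.2  94.4] rect [97.1  7.6] [178.7 120. ] 90.0 z [0.0344 0.0403]
scene lever open 326 x [-118.6 -102.5  -93.9] y [ 81.9 114.1 147.3] rect [-106.1  114.9] [71.6 20.5] 78.2 z [0.0553 0.0714]
side fence 788 x [164.4 174.7 186.1] y [-128.6  -20.2  121.7] rect [175.4  -0.7] [ 23.2 263.6] 0.1 z [0.0447 0.0508]
side jaw top 581 x [ 6.9 20.1 33.9] y [-79.8  -7.7  75.8] rect [20.5  0.6] [165.7  28. ] 90.0 z [0.0454 0.051 ]
side frame top 1463 x [ 38.4 106.8 162.8] y [-83.  -13.   94.2] rect [100.4  -9.1] [126.9 216.4] 0.1 z [0.0339 0.0405]
side lever open 143 x [-117.2 -104.   -93.2] y [ 82.1 109.5 145.9] rect [-105.4  114. ] [67.2 18.8] 80.5 z [0.0577 0.0716]
[0.60277649 0.0912909  0.0333664 ] 11.6 [-0.06240316 -0.00229604]
```

View pics/scene3.png

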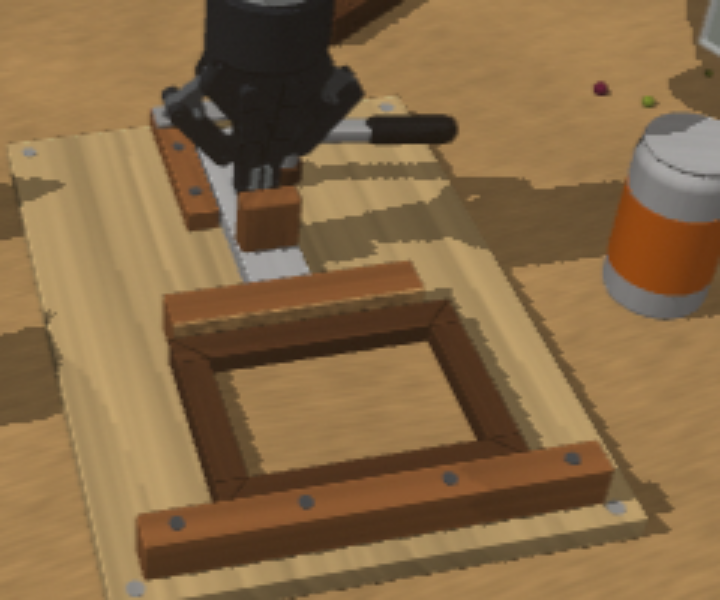

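The frame is square (0.0°) and spans x = 35 to 165 mm, hard against the fence. The jaw face is at about 35 mm and the handle took 20 N at the stop. Now I'll back off and go to the far side of the lever.

{"method": "carry_out", "body": {
  "series": "-0.008 0.0014 0 0; -0.012 0.0021 0 0; 0 0 0.03 0; 0 0 0.03 0; 0 0 0 0"
}}

```text
time: 12.22
tool_pos: [0.5922, 0.0942, 0.0975]
tcp_rot: [0.279, 3.121, 0.002]
wrist_force: [0.9, 0.0, -0.9]
width: -0.002
grip_force: 0.0
```

```bash
python3 - <<'E'
from arc import *
p=bot.read_state()["tool_pos"]; t=toW(fc(1.75,-1,gap=.015)); print(p,t,t-p[:2])
A=np.linspace(1.75,-.03,18)
rows(t,[fc(a,-1) for a in A])
E
```

```text
[0.59219175 0.09415647 0.09754145] [0.62050336 0.21105313] [0.02831161 0.11689666]
-0.014 0.005 0 0; -0.010 0.006 0 0; -0.009 0.004 0 0; -0.008 0.003 0 0; -0.008 0.002 0 0; -0.008 0.002 0 0; -0.009 0.001 0 0; -0.009 -0.000 0 0; -0.010 -0.001 0 0; -0.009 -0.002 0 0; -0.009 -0.004 0 0; -0.009 -0.004 0 0; -0.009 -0.005 0 0; -0.008 -0.006 0 0; -0.007 -0.008 0 0; -0.007 -0.008 0 0; -0.005 -0.009 0 0; -0.005 -0.009 0 0
end [0.46750336 0.17805313]
```

{"method": "carry_out", "body": {
  "series": "0.010 0.039 0 0; 0.010 0.039 0 0; 0.010 0.039 0 0; 0 0 0 0"
}}

```text
time: 12.72
tool_pos: [0.619, 0.2134, 0.0928]
tcp_rot: [0.275, 3.129, 0.001]
wrist_force: [0.6, -0.5, -0.1]
width: 0.001
grip_force: 0.0
```

{"method": "carry_out", "body": {
  "series": "0 0 -0.025 0; 0 0 -0.025 0; 0 0 -0.009 0; 0 0 0 0"
}}

```text
time: 13.22
tool_pos: [0.6179, 0.21, 0.0338]
tcp_rot: [-0.281, -3.127, 0.002]
wrist_force: [-0.5, -0.1, -0.4]
width: -0.0
grip_force: 0.0
```

{"method": "carry_out", "body": {
  "series": "-0.011 0.006 0 0; -0.010 0.006 0 0; -0.009 0.004 0 0; -0.008 0.003 0 0; -0.008 0.002 0 0; -0.008 0.002 0 0; -0.009 0.001 0 0; -0.009 0 0 0; -0.010 -0.001 0 0; -0.009 -0.002 0 0"
}}

```text
time: 14.48
tool_pos: [0.5272, 0.232, 0.035]
tcp_rot: [0.28, 3.129, 0.001]
wrist_force: [5.1, -1.1, 2.0]
width: 0.001
grip_force: 2.0
```

{"method": "carry_out", "body": {
  "series": "-0.009 -0.004 0 0; -0.009 -0.004 0 0; -0.009 -0.005 0 0; -0.008 -0.006 0 0; -0.007 -0.008 0 0; -0.007 -0.008 0 0; 0 0 0 0"
}}

```text
time: 15.35
tool_pos: [0.4788, 0.197, 0.0356]
tcp_rot: [0.281, 3.128, 0.002]
wrist_force: [4.0, 2.9, 3.4]
width: 0.001
grip_force: 2.3
```

{"method": "carry_out", "body": {
  "series": "-0.005 -0.008 0 0; -0.005 -0.008 0 0; -0.001 -0.004 0 0; 0 0 0 0"
}}

```text
time: 15.85
tool_pos: [0.4685, 0.1787, 0.036]
tcp_rot: [0.282, 3.127, 0.007]
wrist_force: [3.2, 7.8, 5.0]
width: -0.002
grip_force: 4.7
```

{"method": "carry_out", "body": {
  "series": "0 -0.002 0 0; -0.001 -0.002 0 0; 0 0 0 0; 0 0 0 0"
}}

```text
time: 16.35
tool_pos: [0.4685, 0.1783, 0.0363]
tcp_rot: [0.285, 3.125, 0.016]
wrist_force: [4.7, 21.4, -0.2]
width: 0.0
grip_force: 9.7
```

That's the hard stop: 21 N with only 0.4 mm more motion. I'll retreat and verify.

{"method": "carry_out", "body": {
  "series": "0.002 0.010 0 0; 0.002 0.010 0 0; 0 0 0.04 0; 0 0 0.05 0; 0 0.03 0.05 0; 0 0.05 0 0; 0 0.05 0 0; 0 0 0 0; 0 0 0 0"
}}

```text
time: 17.48
tool_pos: [0.4695, 0.3219, 0.1735]
tcp_rot: [-0.279, -3.126, 0.005]
wrist_force: [-0.3, -0.3, -0.2]
width: 0.001
grip_force: 0.0
```

```bash
python3 - <<'E'
from feat import *
for n in("scene","side"):
    im,d=eyes.read_camera(n); P=cloud(n,d)[d>0]; J=toJ(P[:,:2]);z=P[:,2]
    box(J,z,-.02,.05,-.1,.1,.044,.053,n+" jaw top"); box(J,z,.037,.164,-.12,.12,.0335,.043,n+" frame top")
    box(J,z,-.26,-.165,0,.08,.058,.075,n+" grip")
    if n=="scene": cv2.imwrite("pics/scene4.png",im)
    for t in("drink_can","glue_bottle","mug"): print(t,[np.round(o["rect"]).tolist() for o in spot_in(n,t)])
s=bot.read_state(); print(s["tool_pos"],s["time"],s["wrist_force"])
E
```

```text
scene jaw top 1029 x [ 6.  21.1 33.4] y [-76.6  -0.8  76.9] rect [18.6  1.3] [160.6  32.3] 89.8 z [0.0445 0.0506]
scene frame top 2337 x [ 38.2  97.8 155. ] y [-80.6   4.4  94.5] rect [97.1  7.5] [120.2 178.9] 0.1 z [0.0345 0.0403]
scene grip 179 x [-228.8 -195.8 -166.2] y [28.2 35.1 46.2] rect [-200.4   37.6] [69.4 19.5] 1.3 z [0.0594 0.0715]
drink_can [[504.0, 271.0, 50.0, 67.0], [378.0, 279.0, 92.0, 71.0]]
glue_bottle [[231.0, 248.0, 36.0, 71.0]]
mug [[242.0, 315.0, 55.0, 68.0]]
side jaw top 582 x [ 6.9 20.2 33.8] y [-79.4  -8.2  78. ] rect [20.4  0.6] [164.4  28.1] 89.9 z [0.0449 0.051 ]
side frame top 1461 x [ 38.3 106.5 162.7] y [-83.1 -12.9  93.9] rect [100.5  -5.3] [126.9 221.2] 0.0 z [0.0341 0.0407]
side grip 230 x [-232.8 -198.4 -166.3] y [25.1 31.6 41.8] rect [-199.9   34.7] [69.  23.1] 0.2 z [0.0585 0.0719]
drink_can [[402.0, 169.0, 34.0, 55.0], [398.0, 249.0, 216.0, 94.0]]
glue_bottle [[314.0, 297.0, 40.0, 87.0], [404.0, 313.0, 49.0, 68.0]]
mug [[405.0, 311.0, 51.0, 69.0], [367.0, 238.0, 98.0, 59.0]]
[0.47096357 0.32226189 0.17509281] 17.875 [-0.52210779  0.39643551  0.46853479]
```

View pics/scene4.png

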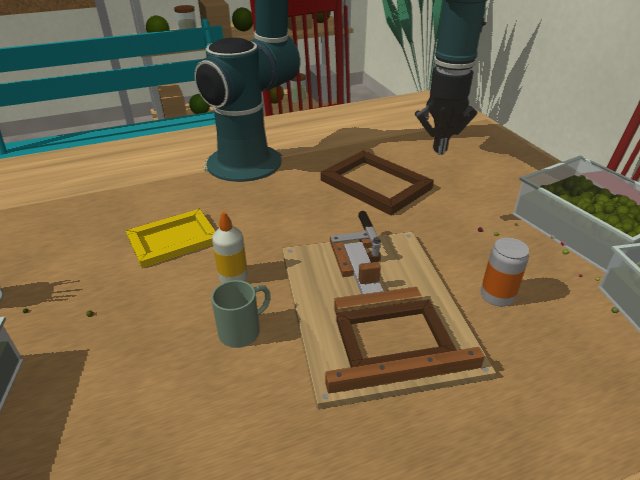

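The lever is back in line at a≈0, and the jaw and frame are unmoved at home. The can (505,272), bottle (231,248) and mug (242,314) stand where they were, so I'm handing in.

```bash
python3 -c "
from workcell import bot
print(bot.finish_job())"
```

```text
the job is handed in; nothing more can be done
None
```

The job is done and handed in at about 18 s of the 67 s allowed: the lever was swung fully out, the jaw pressed the frame square and home against the fence, and the lever is back and locked. The bystanders were not moved. The reported TCP height ran about 30 mm below what the cameras showed, so I set the fingertip heights from the images.

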